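Dispense one test stone and slide it into the rest

TASK

At the gold-testing bench, press the dispenser's plunger all the way down once and let it spring back up, so that a single round black stone comes out on the bench. Then, without lifting it, nudge that stone sideways along the bench with the fingers until it lies wholly between the two rails of the wooden rest beside the dispenser, about midway along them. Leave the other stones in the dispenser, and leave the slabs, ring, bottles and pliers where they are.

Things in the scene. Friction and masses are not known exactly. Their poses are not given: they have to be found in the camera images.
- plunger (a joint): travel of the dispenser's spring plunger in m: 0 up, 0.028 fully down. Pressed straight down; it drives the ejector forward 2.5 mm per mm. It needs about 7 N to start and 11 to 18 N at the bottom, and springs back up by itself.
- plunger_top (a point): centre of the top face of the plunger's round black cap (32 mm across, 8 mm thick); 72 mm above the bench when up, 44 mm when fully down; 52 mm behind the magazine's centre (the dispenser's -x side). Axes as the dispenser's.
- dispenser: fixed dispenser of round black test stones; origin on the bench, at the centre of its square open-topped magazine (51 mm square outside, 40 mm high). Own +x: the way the lowest stone comes out. A grey housing, 34 mm high and 51 mm wide, runs behind to 102 mm along -x; its feet, 4 mm high, reach 35 mm to either side.
- mouth (a point): bench-level middle of the slot in the magazine's front face, 25.5 mm ahead of the dispenser's origin along its +x; axes as the dispenser's. After a full press the stone lies on the open bench here, its centre 35 to 60 mm further along +x, its rear edge about 17 mm or more clear of the face.
- stone_1_center (a point): centre (half-way up, 6 mm above the bench) of the lowest stone in the magazine, the one that comes out: black disc, 40 mm across, 12 mm thick, about 40 g
- stone_2_center (a point): centre of the second stone of the stack, the same kind; drops to the bottom of the magazine after the press
- stone_3_center (a point): centre of the top stone of the stack, the same kind
- rest_mid (a point): middle of the rest, at bench level: two fixed parallel wooden rails along own y, each 80 mm long, 12 mm wide, 12 mm high, 84 mm clear between them (own x). Open at both ends (+y and -y), no lip: a stone slides in along the bench (the grey sheet there is only paint-thin). It stands left or right of the dispenser.
- scale: fixed pocket scale, 130 (own x) x 80 x 19 mm, on the other side of the dispenser from the rest; origin under its centre
- slab_a: rectangular black touchstone, 50 x 90 x 16 mm, lying flat; origin under its middle; bystander
- slab_b: thin rectangular black touchstone, 55 x 100 x 8 mm, lying flat; origin under its middle; bystander
- gold_ring: gold finger ring lying flat, 23 mm outside, 6 mm high; origin under its middle; bystander
- acid_a: small amber bottle, 28 mm across, 66 mm high, standing; origin under its middle; bystander
- acid_b: small amber bottle, 28 mm across, 66 mm high, standing; origin under its middle; bystander
- pliers: pliers lying flat, about 140 mm long along their own x, 62 mm wide, 11 mm high; origin under its middle; bystander
- stone_1: the same lowest stone; origin at the centre of its underside
Things that resemble listed ones, but are neither listed nor needed, are in the scene too. What is shaped like the part that bears stone_3_center but pink or red is not meant.

How it is judged:
By the outcome, as a careful person would: the job done as asked, in the order asked, and still so for the second after the job is handed in, with the robot touching nothing.
It also fails if it takes over 67 s, if anything falls off the work surface, if the arm or the gripper's body presses on something with over 40 N, if the wrist force passes 120 N, or if a joint passes its speed limit or range.

ROBOT

A 7-joint arm with a two-finger parallel gripper is mounted at the origin on the work surface. World frame = base frame: x ahead of the robot, y to its left, z up, the work surface at z = 0. Lengths are in m, angles in degrees, forces in N, time in s.
With the tool pointing down it reaches from about 0.425 to 0.8 m from the base axis. Payload 8.3 kg.
Tool frame: the origin (TCP) lies at the very end of the fingers, on their centre line; the grasp point (between the pads) lies 19 mm behind it; z points along the fingers, y is the direction in which the jaws open and shut (so a half turn about z gives the same grasp; the last joint's range is limited). The gripper opens to 85 mm and grips with 20 to 120 N. Pads are 22 mm wide; open, the fingers measure 114 mm over their backs; the gripper's body (76 mm by 85 mm) begins 54 mm behind the grasp point. The pads swing forward as they close: fully open they stand 13 mm farther back than shut.
Start: joints at [-66.744, 21.967, 0.94, 78.501, -0.361, 79.538, -2.664], TCP at [0.282, 0.558, 0.231] pointing down, gripper open.
Joint ranges: [-169.22, 169.22], [-14.56, 117.87], [-87.37, 89.26], [10.42, 133.3], [-82.24, 262.24], [0.94, 117.77], [-172.7, 172.7]. Speed limits (degrees/s): [136.94, 136.94, 172.46, 172.46, 180, 180, 180].

INTERFACE

Orientations are given as a 3x3 rotation matrix whose columns are the frame's x, y, z axes.
In Python, from station import robot gives the robot as it stands.
- The arm moves only by the tool carry_out, never from a script. Its argument "commands" is a list that holds one entry, the list of rows, each a list of 5 numbers: the closure, from -1 (fully open) to 1 (shut), then the shift along the world's x, y, z in cm, then the turn about the world's z in rad. In form: [[[hand, tx, ty, tz, spin], ...]]. A call has 1 to 20 rows; each row is the pose to reach, as a shift and turn from the pose commanded when the call began; what a row does not reach only later rows make up. A row lasts 1/10 s, in which the tool goes at most 50 mm and 8.59 degrees, less where a joint would pass 70% of its speed; a pose out of reach is approached as far as the arm can. A call with a gripper value outside its range is refused whole. The fingers move at their own pace and stop on an object; the grip force is fixed at half the most. Time passes only in rows, so rows that repeat a pose let the fingers close. It gives the time, the measured TCP pose, the force and the opening at its end, in the units of the state.
- robot.sense(): the state, without advancing time (a new reading comes with each control period).
- robot.get_image(name): name is "side" or "top" or "wrist"; returns a dict with "pixels" (400x640x3 uint8, red, green, blue), "range_z" (400x640 float32, m along the optical axis (not along the pixel's ray), 0 where there is no reading), "mtx" (3x3 intrinsics, pixels), "R" (3x3) and "t" (3): a world point X has camera coordinates R X + t; the wrist camera has in their place "T_tool_cam" (4x4, takes a point from camera to tool coordinates, whose origin is the TCP and whose axes are the flange's). Camera axes: x right, y down, z forward; pixel columns grow to the right and rows downward; lengths in m; the calibration is good to about 2 mm. A picture is of the moment at which its call begins: read the wrist's pose just before it.
- robot.sign_off(): hands the job in, once; it reports no verdict.
Trained networks look in the newest picture that a camera, given by its name, has taken for a name from the list of things; names that differ only in an ending like _2 or _b are one class to them, and where a whole thing is asked for, a point or a joint stands for the part that bears it (a point fixed in the world has none). Each returns a list of dicts, best first, with "score" (0 to 1); they miss things now and then, are a little off and sometimes report something else, mostly with a low value. They report only what shows in the picture. A call takes as long as a camera call. They do not tell look-alikes from the thing itself.
- robot.masks_of(label, camera): "region" (400x640 bool, what is visible of it).
- robot.spot_point(label, camera): "centre" ([x, y, z] in m, in the coordinates of the camera as it stood for that picture, good to about 4 mm: a listed point, or the origin of a listed thing).
The state is a dict: "time_s": time; "joints": joint angles; "joint_vel": joint speeds; "joint_efforts": joint torques, N m; "tool_pos": TCP position; "orientation": TCP orientation; "wrist_force": force on the tool from outside, world axes, zero at the start; "moment": the same for the moment, N m; "gripper_width": finger opening in m.
Only numpy, scipy, OpenCV 4.12 (cv2) and the standard library are available. Lean on these libraries where they do the work, as an engineer would, in place of code of your own. Each camera call takes 0.05 s, during which the arm holds its last target. There are 200 camera calls.

## Working session

There is one attempt and no reset: what is moved stays moved. The work goes in short steps, Python scripts to look and compute and a tool call to move; the robot and the scene stay as the last step left them, time stands still between calls to the robot, and variables do not carry over. Pictures are saved under pics/ and viewed, on a budget of 10 in all, crops included, one or two more only if the job needs it, and the job is handed in when it is done.

Besides the shell and the picture viewer there is one more tool, called after "Request:" as name(argument=value, ...), one argument or row to a line, values as JSON. carry_out: Moves the arm, as the interface text tells. Its arguments: {"type":"object","properties":{"commands":{"type":"array","items":{"type":"array","items":{"type":"array","items":{"type":"number"}}}}},"required":["commands"]}

```bash
mkdir -p pics; cat > h.py <<'E'
from station import robot
import numpy as np, cv2
def world(im,p): return im["R"].T@(np.array(p)-im["t"])
def pix(im,u,v):
    z=im["range_z"][int(v),int(u)]; return world(im,np.linalg.inv(im["mtx"])@[u,v,1]*z)
def save(im,n): cv2.imwrite("pics/"+n,im["pixels"][:,:,::-1])
E
python3 - <<'E'
from h import *
s=robot.sense();print(s["time_s"],s["tool_pos"],s["orientation"],s["gripper_width"])
a=[]
for c in("top","side"):
    im=robot.get_image(c);a.append(im["pixels"]);save(im,c+"0.png")
    for n in["plunger_top","dispenser","mouth","stone_3_center","rest_mid","scale","slab_a","gold_ring","acid_a","pliers"]:
        for d in robot.spot_point(n,c)[:3]: print(c,n,round(d["score"],2),world(im,d["centre"]).round(3))
E
```

```text
0.0 [0.28211362 0.55712154 0.23023337] [[-8.92121696e-01  4.51794306e-01 -8.85939031e-04]
 [ 4.51795174e-01  8.92119858e-01 -1.81124482e-03]
 [-2.79462920e-05 -2.01611377e-03 -9.99997967e-01]] 0.08558592134902888
top plunger_top 0.71 [ 0.438 -0.034  0.072]
top dispenser 0.77 [ 0.493 -0.027  0.   ]
top mouth 0.74 [ 0.515 -0.027  0.003]
top stone_3_center 0.77 [ 0.49  -0.028  0.029]
top stone_3_center 0.69 [0.477 0.07  0.01 ]
top stone_3_center 0.58 [ 0.486 -0.13   0.004]
top rest_mid 0.73 [ 0.573 -0.228  0.002]
top scale 0.85 [0.605 0.196 0.002]
top slab_a 0.8 [ 0.733 -0.105  0.003]
top slab_a 0.68 [0.73  0.126 0.002]
top gold_ring 0.45 [ 0.706  0.01  -0.001]
top acid_a 0.73 [ 0.385 -0.18   0.006]
top acid_a 0.54 [ 0.394  0.191 -0.001]
top acid_a 0.27 [ 0.733 -0.108  0.001]
top pliers 0.62 [ 0.662  0.383 -0.001]
side plunger_top 0.71 [ 0.44  -0.036  0.074]
side dispenser 0.71 [ 0.489 -0.034  0.002]
side dispenser 0.18 [0.733 0.121 0.002]
side mouth 0.59 [ 0.518 -0.03  -0.001]
side stone_3_center 0.76 [0.485 0.063 0.008]
side stone_3_center 0.69 [ 0.488 -0.134  0.006]
side stone_3_center 0.5 [ 0.489 -0.03   0.033]
side rest_mid 0.6 [ 0.574 -0.228  0.001]
side scale 0.85 [0.611 0.199 0.001]
side slab_a 0.88 [ 0.734 -0.112  0.   ]
side slab_a 0.73 [0.736 0.119 0.002]
side gold_ring 0.6 [0.704 0.013 0.002]
side acid_a 0.53 [0.4   0.191 0.002]
side pliers 0.82 [ 0.666  0.384 -0.004]
```

View pics/top0.png

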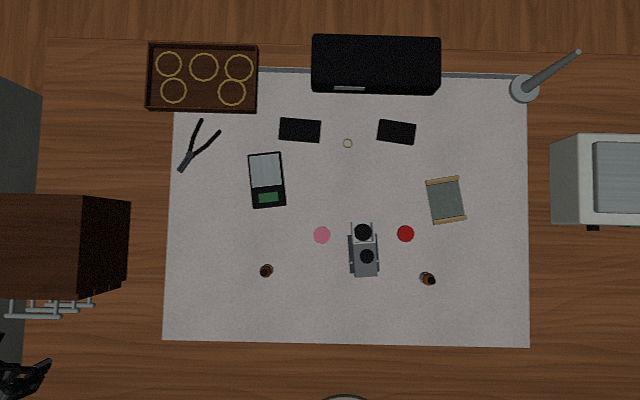

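View pics/side0.png

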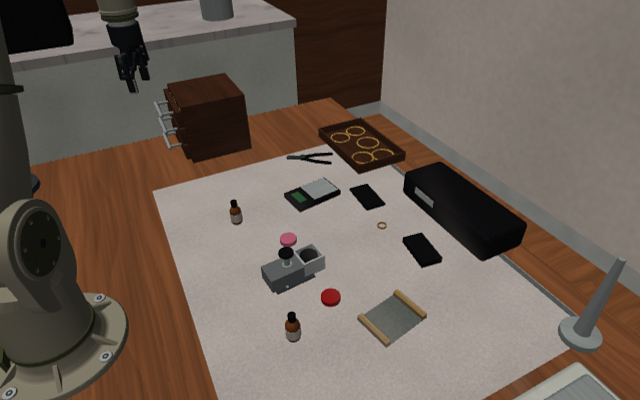

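The top view shows the dispenser at about (363,250). The stack is at (363,232) and the plunger at (367,256). The rest is at (446,200), right of it (−y), with its open ends facing left and right. The pink and red discs at (321,235) and (405,233) are decoys. The side view agrees.

Request:
carry_out(
  commands=[
    [[-1, 0, -5, 0, -0.1], [-1, 0, -10, 0, -0.2], [-1, 1, -14, 0, -0.35], [-1, 4, -18, 0, -0.5], [-1, 7, -22, 0, -0.65], [-1, 9, -26, 0, -0.8], [-1, 11, -30, 0, -0.95], [-1, 13, -35, 0, -1.1], [1, 14, -40, 0, -1.1], [1, 15, -45, 0, -1.1], [1, 16, -50, 0, -1.1], [1, 16, -53, 0, -1.1], [1, 16, -56, 0, -1.1], [1, 16, -59, 0, -1.1], [1, 16, -59, 0, -1.1], [1, 16, -59, 0, -1.1]],
  ],
)

```text
time_s: 2.7
tool_pos: [0.4423, -0.0327, 0.2315]
orientation: [[-0.0, 1.0, 0.0], [1.0, 0.0, 0.001], [0.001, 0.0, -1.0]]
wrist_force: [-0.3, 1.5, -0.2]
gripper_width: 0.0003
```

```bash
python3 - <<'E'
from h import *
s=robot.sense();print(s["time_s"],s["tool_pos"],s["orientation"].round(3) if hasattr(s["orientation"],'round') else s["orientation"],s["gripper_width"],s["wrist_force"])
im=robot.get_image("wrist");save(im,"w1.png")
R=np.array(s["orientation"]);T=im["T_tool_cam"]
print(T)
for n in["plunger_top","dispenser","mouth","stone_3_center","rest_mid"]:
    for d in robot.spot_point(n,"wrist")[:2]:
        p=T@np.r_[d["centre"],1]; print(n,round(d["score"],2),(R@p[:3]+s["tool_pos"]).round(4))
t=robot.get_image("top")
for d in robot.masks_of("rest_mid","top")[:2]:
    m=d["region"];v,u=np.nonzero(m);P=np.array([pix(t,a,b) for a,b in zip(u,v)])
    k=P[:,2]>0.006; print(d["score"],m.sum(),P.mean(0)); print(cv2.minAreaRect(P[:,:2].astype(np.float32)))
    print(cv2.minAreaRect(P[k][:,:2].astype(np.float32)),k.sum())
E
```

```text
2.7 [ 0.44234127 -0.03274425  0.23147457] [[-0.     1.     0.   ]
 [ 1.     0.     0.001]
 [ 0.001  0.    -1.   ]] 0.00029036955969851807 [-0.26465019  1.54125726 -0.20536565]
[[ 7.99734838e-04 -9.48339476e-01 -3.17256361e-01  8.19109132e-02]
 [ 9.99999676e-01  7.28693910e-04  3.42579034e-04 -1.04372632e-03]
 [-9.36984435e-05 -3.17256532e-01  9.48339751e-01 -1.42661683e-01]
 [ 0.00000000e+00  0.00000000e+00  0.00000000e+00  1.00000000e+00]]
plunger_top 0.86 [ 0.4384 -0.0352  0.0744]
dispenser 0.94 [ 0.491  -0.032  -0.0022]
dispenser 0.57 [ 0.4906 -0.0306  0.0284]
mouth 0.66 [ 0.5161 -0.0254  0.003 ]
stone_3_center 0.98 [ 0.4904 -0.0295  0.0285]
stone_3_center 0.68 [ 0.4886 -0.1329  0.0065]
rest_mid 0.64 [ 5.735e-01 -2.325e-01 -3.000e-04]
0.86 1474 [ 0.57047519 -0.2281332   0.00694061]
((0.5433414578437805, -0.10042800009250641), (0.10779009759426117, 0.3505500555038452), 12.259753227233887)
((0.543133556842804, -0.09837234020233154), (0.10652240365743637, 0.3463258743286133), 11.866156578063965) 330
```

View pics/w1.png

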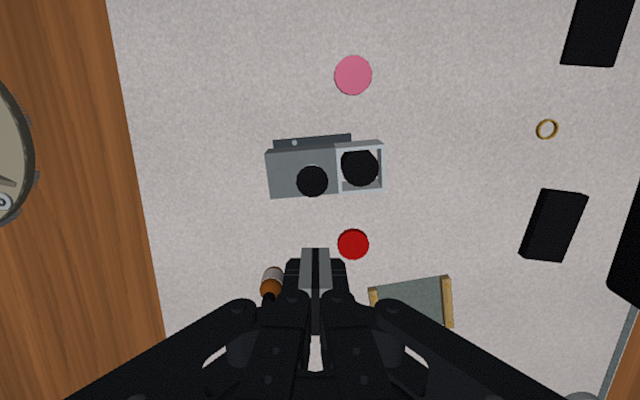

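Plunger cap at (312,181), stack at (360,168). The wrist view agrees with the top view, so I'll press at (0.4385, −0.035).

Request:
carry_out(
  commands=[
    [[1, -0.4, -0.2, -5, 0], [1, -0.4, -0.2, -10, 0], [1, -0.4, -0.2, -14, 0], [1, -0.4, -0.2, -15.5, 0], [1, -0.4, -0.2, -16, 0], [1, -0.4, -0.2, -16.5, 0], [1, -0.4, -0.2, -17, 0], [1, -0.4, -0.2, -17.5, 0], [1, -0.4, -0.2, -18, 0], [1, -0.4, -0.2, -18.4, 0], [1, -0.4, -0.2, -18.8, 0], [1, -0.4, -0.2, -18.9, 0], [1, -0.4, -0.2, -18.9, 0], [1, -0.4, -0.2, -18.9, 0]],
  ],
)

```text
time_s: 4.5
tool_pos: [0.4379, -0.0344, 0.044]
orientation: [[-0.002, 1.0, -0.001], [1.0, 0.002, 0.001], [0.001, -0.001, -1.0]]
wrist_force: [-12.1, -0.3, 24.2]
gripper_width: 0.0004
```

Request:
carry_out(
  commands=[
    [[1, 0, 0, -0.1, 0], [1, 0, 0, -0.2, 0], [1, 0, 0, -0.2, 0]],
  ],
)

```text
time_s: 4.8
tool_pos: [0.4381, -0.0343, 0.0437]
orientation: [[-0.002, 1.0, -0.002], [1.0, 0.002, 0.003], [0.003, -0.002, -1.0]]
wrist_force: [-24.7, 0.4, 54.0]
gripper_width: 0.0001
```

The force rose to 54 N with almost no extra travel, so the plunger is at its stop. I'll release straight up and look.

Request:
carry_out(
  commands=[
    [[1, 0, 0, 1, 0], [1, 0, 0, 3, 0], [1, 0, 0, 6, 0], [1, 0, 0, 10, 0], [1, 0, 5, 14, 0], [1, 0, 10, 14, 0], [1, 3, 12, 14, 0], [1, 3, 12, 14, 0], [1, 3, 12, 14, 0]],
  ],
)

```text
time_s: 5.7
tool_pos: [0.4689, 0.0864, 0.1808]
orientation: [[-0.004, 1.0, 0.001], [1.0, 0.004, -0.001], [-0.001, 0.001, -1.0]]
wrist_force: [-0.1, -1.1, 0.5]
gripper_width: 0.0001
```

```bash
python3 - <<'E'
from h import *
s=robot.sense();print(s["time_s"],s["tool_pos"])
for c in("top","side"):
    im=robot.get_image(c); save(im,c+"2.png")
    for n in["stone_1_center","plunger_top","rest_mid"]:
        for d in robot.spot_point(n,c)[:5]: print(c,n,round(d["score"],2),world(im,d["centre"]).round(3))
    if c=="top":
        cv2.imwrite("pics/top2c.png",cv2.resize(im["pixels"][150:300,300:500,::-1],(800,600),interpolation=cv2.INTER_CUBIC))
        g=im["pixels"].astype(int)
        for uv in [(427,180),(459,177),(433,222),(466,217)]: print(uv,pix(im,*uv).round(3),g[uv[1],uv[0]])
E
```

```text
5.7 [0.46889607 0.08638188 0.1808079 ]
top stone_1_center 0.57 [ 0.55  -0.022  0.004]
top plunger_top 0.72 [ 0.518 -0.026  0.002]
top plunger_top 0.65 [ 0.439 -0.034  0.075]
top plunger_top 0.42 [ 0.484 -0.029  0.017]
top rest_mid 0.62 [ 0.574 -0.228  0.002]
(427, 180) [ 0.616 -0.182  0.012] [116 101  84]
(459, 177) [ 0.625 -0.259  0.011] [127 119 116]
(433, 222) [0.499 0.069 0.885] [75 62 36]
(466, 217) [ 0.53  -0.275  0.013] [122 109  88]
side stone_1_center 0.45 [ 0.552 -0.023  0.004]
side stone_1_center 0.3 [ 0.388 -0.181 -0.003]
side plunger_top 0.69 [ 0.438 -0.034  0.072]
side plunger_top 0.42 [ 0.515 -0.029  0.001]
side plunger_top 0.26 [0.73  0.121 0.   ]
side rest_mid 0.75 [ 0.576 -0.227 -0.001]
```

View pics/top2c.png

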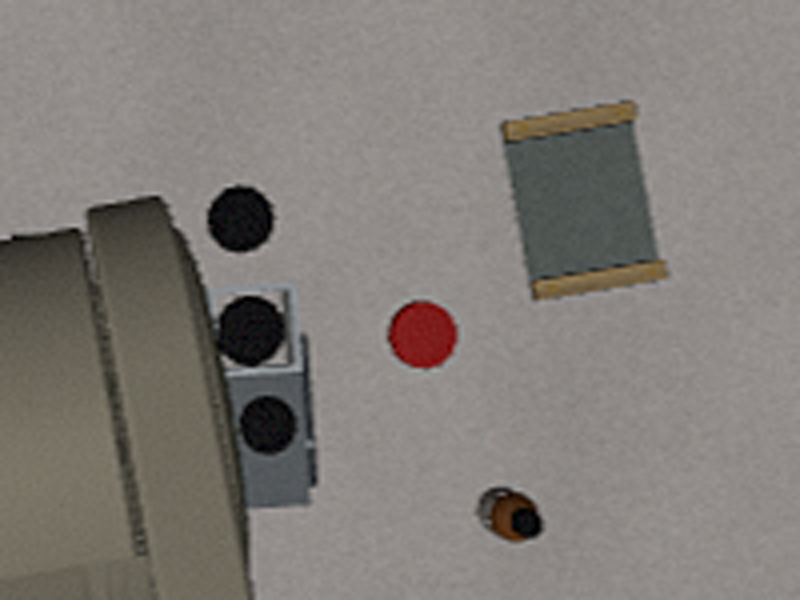

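The stone lies at crop (240,218), or (0.551, −0.0225). The plunger is back up, and a full stack still shows in the magazine. The path to the rest runs along the rest's own axis, so I'll push with slightly opened fingers to cradle the disc.

Request:
carry_out(
  commands=[
    [[0.58, 4, -2, 0, 0.05], [0.58, 7.9, -5, 0, 0.11], [0.58, 7.9, -5, -5, 0.11], [0.58, 7.9, -5, -10, 0.11], [0.58, 7.9, -5, -14, 0.11], [0.58, 7.9, -5, -15.5, 0.11], [0.58, 7.9, -5, -15.5, 0.11], [0.58, 7.9, -5, -15.5, 0.11]],
  ],
)

```text
time_s: 6.9
tool_pos: [0.5486, 0.0355, 0.027]
orientation: [[-0.112, 0.994, 0.002], [0.994, 0.112, 0.0], [0.0, 0.002, -1.0]]
wrist_force: [0.3, -0.1, 0.8]
gripper_width: 0.0175
```

```bash
python3 - <<'E'
from h import *
s=robot.sense();print(s["time_s"],s["tool_pos"],s["gripper_width"])
im=robot.get_image("wrist");save(im,"w3.png")
R=np.array(s["orientation"]);T=im["T_tool_cam"]
for n in["stone_1_center","mouth","rest_mid"]:
    for d in robot.spot_point(n,"wrist")[:3]:
        p=T@np.r_[d["centre"],1]; print(n,round(d["score"],2),(R@p[:3]+s["tool_pos"]).round(4))
E
```

```text
6.9 [0.54856809 0.0354947  0.02700443] 0.017535270588903487
stone_1_center 0.71 [ 0.5573 -0.0253  0.0086]
```

View pics/w3.png

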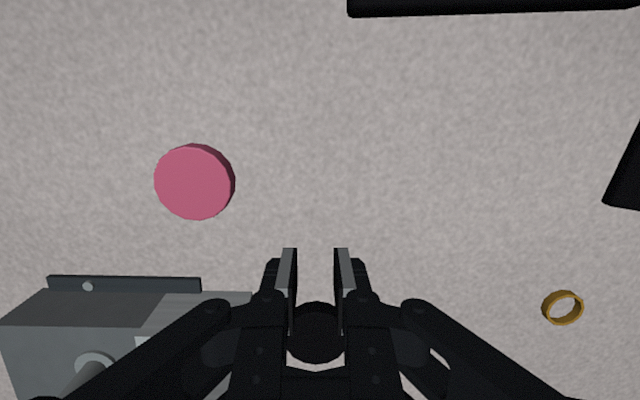

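Stone at (316,335), centred between the fingers. Next I'll lower them and push the first part slowly.

Request:
carry_out(
  commands=[
    [[0.58, 0, 0, -1.2, 0], [0.58, 0, 0, -2.2, 0], [0.58, 0.1, -1, -2.2, 0], [0.58, 0.2, -2, -2.2, 0], [0.58, 0.3, -2.5, -2.2, 0], [0.58, 0.3, -3, -2.2, 0], [0.58, 0.4, -3.5, -2.2, 0], [0.58, 0.5, -4, -2.2, 0], [0.58, 0.6, -5, -2.2, 0], [0.58, 0.7, -6, -2.2, 0], [0.58, 0.8, -7, -2.2, 0], [0.58, 0.9, -8, -2.2, 0], [0.58, 1, -9, -2.2, 0], [0.58, 1.1, -9.5, -2.2, 0], [0.58, 1.1, -10, -2.2, 0], [0.58, 1.1, -10, -2.2, 0]],
  ],
)

```text
time_s: 8.7
tool_pos: [0.5583, -0.0653, 0.0033]
orientation: [[-0.111, 0.994, -0.0], [0.994, 0.111, -0.0], [-0.0, -0.0, -1.0]]
wrist_force: [0.6, -0.7, -0.7]
gripper_width: 0.0179
```

```bash
cat > look.py <<'E'
import sys
from h import *
s=robot.sense();print(s["time_s"],s["tool_pos"],s["wrist_force"])
for c in("top","side"):
    im=robot.get_image(c);save(im,c+sys.argv[1]+".png")
    for n in["stone_1_center","rest_mid"]:
        for d in robot.spot_point(n,c)[:5]: print(c,n,round(d["score"],2),world(im,d["centre"]).round(3))
    if c=="side": cv2.imwrite("pics/sc%s.png"%sys.argv[1],cv2.resize(im["pixels"][200:375,230:460,::-1],(788,600)))
E
python3 look.py 4
```

```text
8.7 [ 0.5582755  -0.06527058  0.00328335] [ 0.56140168 -0.68785989 -0.73487715]
top rest_mid 0.39 [0.702 0.011 0.005]
top rest_mid 0.35 [ 0.489 -0.027  0.001]
side stone_1_center 0.64 [ 0.559 -0.094  0.005]
side stone_1_center 0.61 [0.703 0.014 0.002]
side rest_mid 0.6 [ 0.576 -0.23  -0.001]
```

View pics/sc4.png

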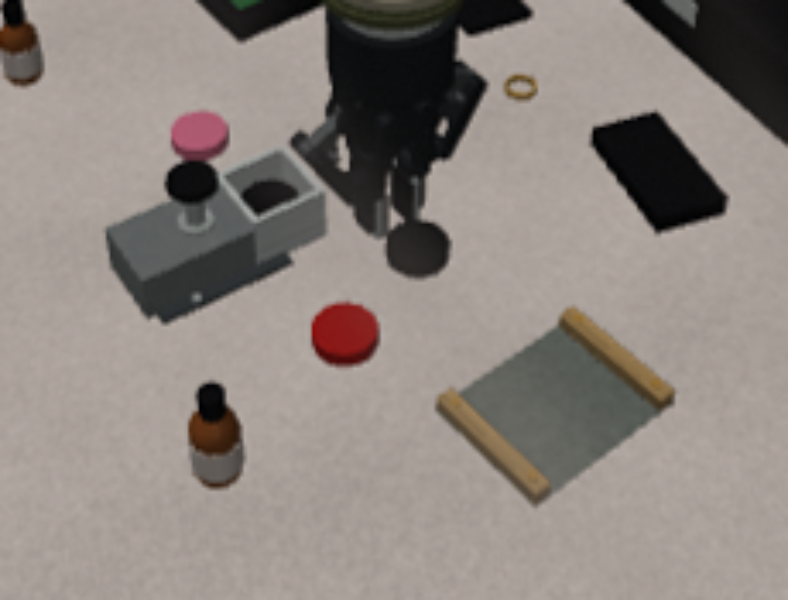

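Cradled stone at crop (418,248), 29 mm ahead of the fingers. I'll continue into the rest.

Request:
carry_out(
  commands=[
    [[0.58, 0.1, -0.5, 0, 0], [0.58, 0.2, -1.2, 0, 0], [0.58, 0.3, -2.2, 0, 0], [0.58, 0.4, -3.2, 0, 0], [0.58, 0.5, -4.2, 0, 0], [0.58, 0.6, -5.2, 0, 0], [0.58, 0.7, -6.2, 0, 0], [0.58, 0.8, -7.2, 0, 0], [0.58, 0.9, -8.2, 0, 0], [0.58, 1.0, -9.2, 0, 0], [0.58, 1.1, -10.2, 0, 0], [0.58, 1.2, -11.2, 0, 0], [0.58, 1.3, -12, 0, 0], [0.58, 1.4, -12.6, 0, 0], [0.58, 1.4, -13, 0, 0], [0.58, 1.4, -13.2, 0, 0], [0.58, 1.4, -13.3, 0, 0], [0.58, 1.4, -13.3, 0, 0], [0.58, 1.4, -13.3, 0, 0]],
  ],
)

```text
time_s: 10.9
tool_pos: [0.5724, -0.1971, 0.0033]
orientation: [[-0.112, 0.994, -0.0], [0.994, 0.112, 0.0], [0.0, -0.0, -1.0]]
wrist_force: [0.6, 0.2, 0.6]
gripper_width: 0.0183
```

```bash
python3 look.py 5
```

```text
10.9 [ 0.57239737 -0.19708099  0.00327226] [0.64643439 0.19254506 0.55064239]
top rest_mid 0.78 [ 0.572 -0.233 -0.   ]
side stone_1_center 0.75 [ 0.575 -0.224  0.003]
side stone_1_center 0.57 [ 0.668  0.386 -0.002]
side rest_mid 0.95 [ 0.574 -0.23   0.   ]
side rest_mid 0.68 [ 0.577 -0.226  0.004]
```

View pics/sc5.png

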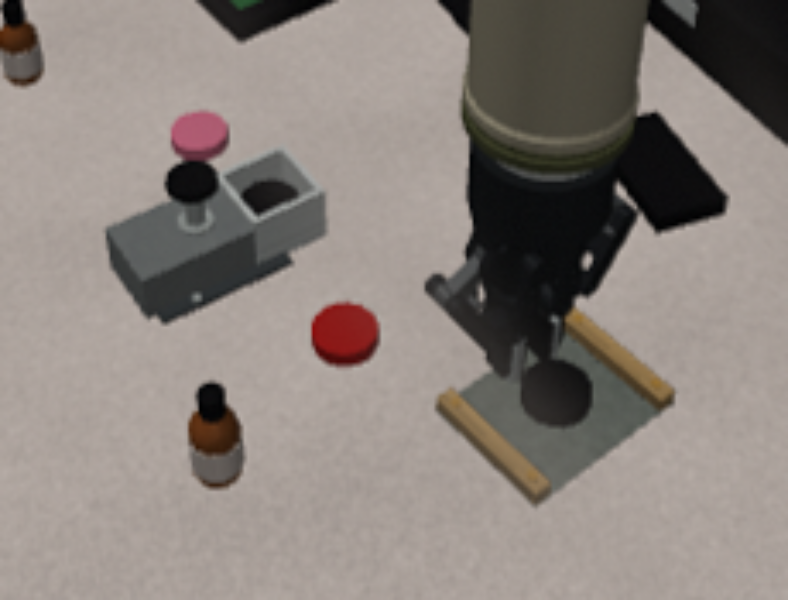

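The stone is 2–6 mm short of the middle, so I'll nudge it 3 mm more, back off and rise.

Request:
carry_out(
  commands=[
    [[0.58, 0, -0.2, 0, 0], [0.58, 0, -0.3, 0, 0], [0.58, 0, -0.3, 0, 0], [0.58, 0, -0.3, 0, 0], [0.58, -0.1, 0.7, 0, 0], [0.58, -0.3, 2.7, 0, 0], [0.58, -0.5, 4.7, 2, 0], [0.58, -0.5, 4.7, 6, 0], [0.58, -0.5, 4.7, 11, 0], [0.58, -0.5, 9, 16, 0], [0.58, -0.5, 14, 18, 0], [0.58, -0.5, 19, 18, 0], [0.58, -0.5, 24, 18, 0], [0.58, -0.5, 28, 18, 0], [0.58, -0.5, 28, 18, 0]],
  ],
)

```text
time_s: 12.7
tool_pos: [0.5661, 0.0926, 0.1829]
orientation: [[-0.124, 0.992, -0.001], [0.992, 0.124, 0.004], [0.004, -0.001, -1.0]]
wrist_force: [0.1, 0.2, 0.1]
gripper_width: 0.0178
```

```bash
python3 look.py 6; python3 - <<'E'
import cv2
i=cv2.imread("pics/top6.png");cv2.imwrite("pics/top6c.png",cv2.resize(i[100:300,250:510],(780,600),interpolation=cv2.INTER_CUBIC))
E
```

```text
12.7 [0.56606651 0.09258707 0.18291574] [0.06529592 0.20275579 0.11691794]
top stone_1_center 0.79 [ 0.57  -0.225  0.007]
top stone_1_center 0.37 [ 0.489 -0.026  0.002]
top rest_mid 0.82 [ 0.57  -0.229  0.002]
top rest_mid 0.22 [ 0.571 -0.226  0.   ]
side stone_1_center 0.74 [ 0.576 -0.227  0.004]
side rest_mid 0.58 [ 0.517 -0.03   0.001]
side rest_mid 0.56 [ 0.574 -0.229 -0.001]
```

View pics/top6c.png

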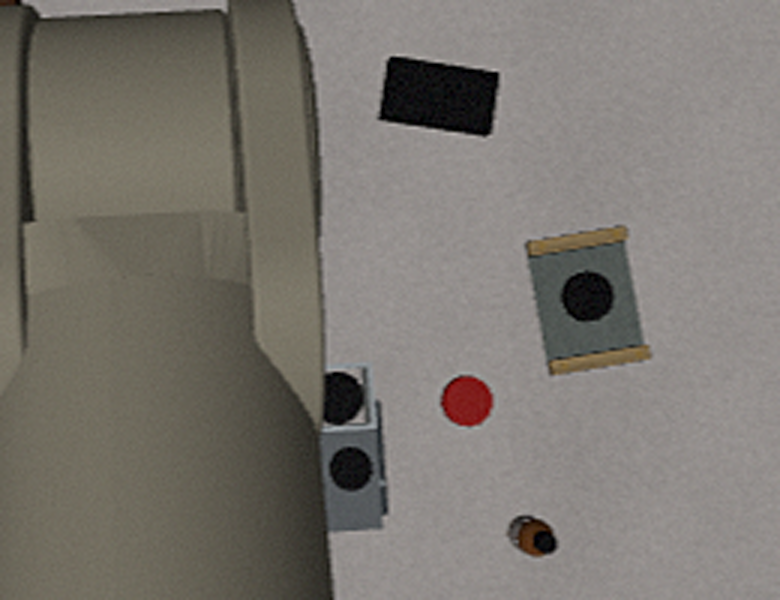

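The stone at crop (587,296) is centred in the rest, whose middle is about (589,300). The remaining stones and bystanders in view look unmoved.

```bash
python3 -c "
from station import robot
print(robot.sign_off())"
```

```text
the job is handed in; nothing more can be done
None
```

The job is done and handed in at about 13 s of robot time, against the 67 s limit. One black stone came out and now lies between the rails of the rest, about midway along them.

- **Press:** I pressed the plunger to its stop once. The fingers stopped 44 mm above the bench, and the wrist force along z peaked at about 54 N there. Afterwards the cap measured back up at about 72–75 mm.
- **Nudge:** I slid the stone along the bench with two slightly parted fingers, without lifting it, then backed off and raised the arm.
- **Stone position:** In the last pictures the top camera put the stone at (0.570, −0.225) and the rest's middle at (0.570, −0.229). The side camera gave (0.576, −0.227) and (0.574, −0.229). That is within about 4 mm of the middle, with the stone well clear of both rails.
- **Other things:** The magazine still holds stones, and the visible slab, bottle and red disc look unmoved. The arm hid the scale, the ring, the pliers, the other slab and the other bottle in the last top picture I viewed. I did not measure them again, but the arm touched nothing near them.
- **Wrong detections:** The networks made a few, such as labelling the ring or the magazine as the rest. I discarded these against the pictures.

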